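# Square a fired tile into the corner of the stop board

### The job

Push the rectangular clay tile along the board into the inside corner of the two wooden rails, so that one long edge lies flush against the long far rail and one short edge flush against the shorter side rail. Only push it with the fingers: do not lift or tip it, and leave the round tile, cup, jar and wooden knife where they are. Move clear of everything at the end.

Things in the scene. Friction and masses are not known exactly. Their poses are not given: they have to be found in the camera images.
- tile: Fired grey-brown rectangular clay tile, 95 mm (its x) by 130 mm (its y) by 18 mm thick, about 0.4 kg, a thin line border on top; loose, lying flat on the board, on which it slides with a few newtons of friction. Too wide to grip flat. Origin: centre of its underside; z up. At the start its axes are within 0.45 rad of the board's.
- board: Plywood stop board fixed to the table, 12 mm thick, x from -170 to +130 mm, y from -210 to +210 mm of its origin, which is at table height; x points away from the robot, y to its left (yaw within 0.3 rad). On it two fixed dark wooden rails, 25 mm wide, 17 mm above the board: the far one along y, inner face at x = +90 mm; the side one along x on the left, inner face at y = +160 mm.
- corner (a point): The inside corner where the two rail faces meet, at the height of the board's upper surface (12 mm above the table); axes as the board's. With the tile fully home its centre is 47.5 mm from here towards the board's -x and 65 mm towards its -y.
- round_tile: Bystander: round clay disc, 60 mm across, 18 mm thick, lying on the board near the robot's end of the side rail. Origin: centre of its underside.
- cup: Bystander: white cup, 76 mm across the rim, 85 mm high, on the table left of the board. Origin: centre of its underside.
- jar: Bystander: small jar with black cap, 54 mm across, 65 mm high, on the table left of the board, farther from the robot than the cup. Origin: centre of its underside.
- knife: Bystander: flat wooden modelling knife, 195 mm long (along its x), 20 mm wide, 12 mm high, lying on the table right of the board. Origin: on its underside, near its middle.
Not all that is in view belongs to the job. What is shaped like the tile but green is not meant.

How it is judged:
By the outcome, as a careful person would: the job done as asked, in the order asked, and still so for the second after the job is handed in, with the robot touching nothing.
It also fails if it takes over 48 s, if anything falls off the work surface, if the arm or the gripper's body presses on something with over 40 N, if the wrist force passes 120 N, or if a joint passes its speed limit or range.

### The arm

A 7-joint arm with a two-finger parallel gripper is mounted at the origin on the work surface. World frame = base frame: x ahead of the robot, y to its left, z up, the work surface at z = 0. Lengths are in m, angles in rad, forces in N, time in s.
With the tool pointing down it reaches from about 0.425 to 0.925 m from the base axis. Payload 6.8 kg.
Tool frame: the origin (TCP) lies midway between the tips of the shut fingers; the grasp point (between the pads) lies 19 mm behind it; z points along the fingers, y is the line along which they close (so a half turn about z gives the same grasp; the last joint's range is limited). The gripper opens to 85 mm and grips with 20 to 120 N. Pads are 22 mm wide; open, the fingers measure 114 mm over their backs; the gripper's body (76 mm by 85 mm) begins 54 mm behind the grasp point. The pads swing forward as they close: fully open they stand 13 mm farther back than shut.
Start: joints at [-1.285, 0.477, 0.022, 1.555, -0.011, 1.109, -0.083], TCP at [0.259, 0.623, 0.231] pointing down, gripper open.
Joint ranges: [-2.96, 2.96], [-0.34, 2.1], [-1.41, 1.46], [0.24, 2.44], [-1.37, 4.51], [0.17, 1.92], [-2.96, 2.96]. Speed limits (rad/s): [2.39, 2.39, 3.14, 3.14, 3.14, 3.14, 3.14].

### API

Orientations are given as a unit quaternion [w, x, y, z].
In Python, from station import bot, imaging gives the robot as it stands.
- The arm moves only by the tool move_arm, never from a script. Its argument "commands" is a list that holds one entry, the list of rows, each a list of 7 numbers: the shift along the tool's x, y, z in m, then the turn, a rotation vector about the tool's x, y, z in degrees, then the finger opening in m, from 0 to 0.0854. In form: [[[x, y, z, rx, ry, rz, grip], ...]]. A call has 1 to 20 rows; each row shifts and turns the commanded pose from where the row before left it, along the tool's axes as they then stand; what a row does not reach is not made up. A row lasts 1/8 s, in which the tool goes at most 62.5 mm and 10.7 degrees, less where a joint would pass 70% of its speed; a pose out of reach is approached as far as the arm can. A call is refused whole if a number of a shift passes 0.0625 or a number of a turn 10.7, either way. A call with a gripper value outside its range is refused whole. The fingers move at their own pace and stop on an object; "squeeze" is the grip in N (left out, the last holds). Time passes only in rows, so rows that do not move let the fingers close. It gives the time, the measured TCP pose, the force, the opening and the grip force at its end, in the units of the state.
- bot.get_obs(): the state, without advancing time (a new reading comes with each control period).
- imaging.read_camera(name): name is "side" or "top"; returns the picture (400x640x3 uint8, red, green, blue); there is no depth.
- imaging.calibration(name): a dict with "intrinsics" (3x3 intrinsics, pixels), "extrinsics" (4x4, takes a point from camera to world coordinates). Camera axes: x right, y down, z forward; pixel columns grow to the right and rows downward; lengths in m; the calibration is good to about 2 mm. A picture is of the moment at which its call begins. calibration takes no time and is no camera call.
- bot.hand_in(): hands the job in; it is judged then, once.
The state is a dict: "t": time; "q": joint angles; "joint_vel": joint speeds; "joint_torque": joint torques, N m; "eef_pos": TCP position; "tool_rot": TCP orientation; "contact_force": force on the tool from outside, world axes, zero at the start; "torque": the same for the moment, N m; "gripper_width": opening from 0.0 (shut) to 1.0 (fully open); "grasp_force": force on a finger pad.
Only numpy, scipy, OpenCV 4.12 (cv2) and the standard library are available. Lean on these libraries where they do the work, as an engineer would, in place of code of your own. Each camera call takes 0.05 s, during which the arm holds its last target. There are 200 camera calls.

## Working session

There is one attempt and no reset: what is moved stays moved. The work goes in short steps, Python scripts to look and compute and a tool call to move; the robot and the scene stay as the last step left them, time stands still between calls to the robot, and variables do not carry over. Pictures are saved under pics/ and viewed, at most 10 in all, crops included, and the job is handed in when it is done.

Besides the shell and the picture viewer there is one more tool, called after "Request:" as name(argument=value, ...), one argument or row to a line, values as JSON. move_arm: Moves the arm, as the interface text tells. Its arguments: {"type":"object","properties":{"commands":{"type":"array","items":{"type":"array","items":{"type":"array","items":{"type":"number"}}}},"squeeze":{"type":"number"}},"required":["commands"]}

```bash
mkdir -p pics; ls; python3 - <<'E'
from station import bot, imaging
import cv2,numpy as np
for n in("top","side"):
    im=imaging.read_camera(n); cv2.imwrite(f"pics/{n}0.png",im[:,:,::-1])
    c=imaging.calibration(n); print(np.round(c["intrinsics"],1).tolist(),np.round(c["extrinsics"],3).tolist())
o=bot.get_obs(); print(o)
E
```

```text
pics
[[487.5, 0.0, 318.2], [0.0, 487.5, 195.7], [0.0, 0.0, 1.0]] [[0.014, -0.998, 0.068, 0.442], [-1.0, -0.013, 0.009, -0.001], [-0.008, -0.068, -0.998, 1.338], [0.0, 0.0, 0.0, 1.0]]
[[488.4, 0.0, 322.4], [0.0, 488.4, 202.1], [0.0, 0.0, 1.0]] [[0.987, -0.12, 0.108, 0.404], [-0.161, -0.722, 0.673, -0.762], [-0.003, -0.682, -0.731, 0.862], [0.0, 0.0, 0.0, 1.0]]
{'t': 0.1, 'q': array([-1.28510629,  0.47775508,  0.02234081,  1.55631721, -0.01150819,
        1.10932078, -0.08308236]), 'joint_vel': array([-0.00245846, -0.00045919,  0.00154364, -0.00199203,  0.0008203 ,
        0.00163186, -0.0011652 ]), 'joint_torque': array([ 4.14106878e-03, -5.97754562e+01,  1.61360152e+00, -2.81950843e+01,
        1.28063135e-02,  5.10456463e-03,  9.05502446e-06]), 'eef_pos': array([0.25879603, 0.62284874, 0.23041261]), 'tool_rot': array([-1.07070171e-04,  1.95607564e-01,  9.80681896e-01, -8.29291675e-04]), 'contact_force': array([0.92484721, 0.16078984, 0.12371136]), 'torque': array([ 0.01210263, -0.06404145, -0.00438146]), 'grasp_force': 0.0, 'gripper_width': 1.0006832838958688}
```

View pics/top0.png

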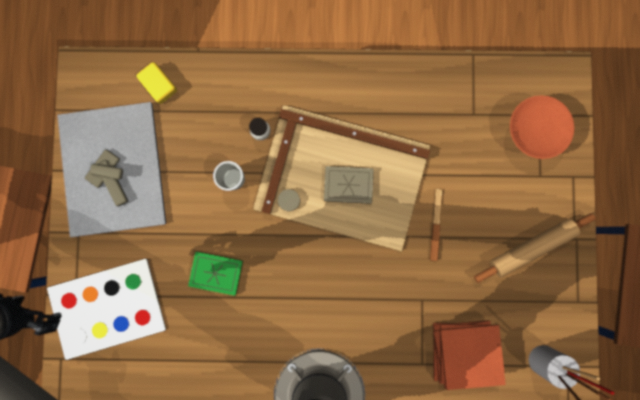

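View pics/side0.png

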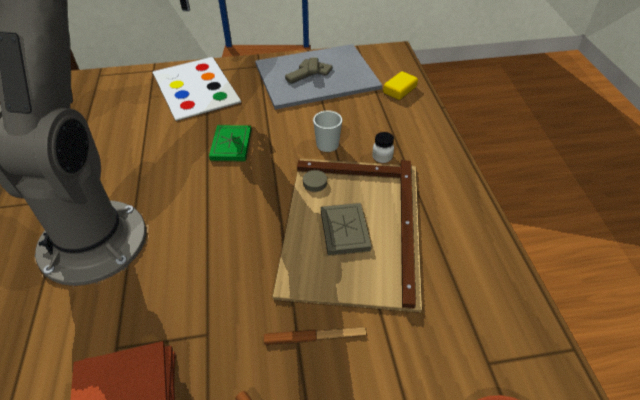

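The top view shows the grey-brown rectangular tile at about (349,184), the round tile at (289,199), the green lookalike at (216,273), and the rail corner at about (294,122). The candidates are grey (349,184) and green (216,273). The grey one fits because it is clay coloured, has a line border and lies on the board. I'll confirm in a crop while measuring.

```bash
cat > h.py <<'E'
from station import bot, imaging
import cv2,numpy as np
def ray(n,px,z):
    c=imaging.calibration(n); E=c["extrinsics"]; px=np.atleast_2d(px).astype(float)
    d=(E[:3,:3]@np.linalg.inv(c["intrinsics"])@np.c_[px,np.ones(len(px))].T).T
    o=E[:3,3]; return (o+d*((z-o[2])/d[:,2])[:,None])[:,:2]
def big(mask,k=0):
    cs=cv2.findContours(mask.astype(np.uint8),cv2.RETR_EXTERNAL,cv2.CHAIN_APPROX_NONE)[0]
    return sorted(cs,key=cv2.contourArea)[-1-k][:,0]
def rect(P):
    (c,s,a)=cv2.minAreaRect((P*1000).astype(np.float32)); return np.round(c,1),np.round(s,1),round(a,2)
def roi(im,n):
    x0,x1,y0,y1=dict(top=(240,440,95,255),side=(265,430,150,310))[n]
    m=np.zeros(im.shape[:2],bool); m[y0:y1,x0:x1]=1; return m
def masks(n):
    im=imaging.read_camera(n); hsv=cv2.cvtColor(im,cv2.COLOR_RGB2HSV); r=roi(im,n)
    return im,hsv,r
E
python3 - <<'E'
from h import *
for n in("top","side"):
    im,h,r=masks(n)
    pts=dict(top=[(349,175),(335,195),(289,199),(330,120),(280,160),(330,220),(390,200)],side=[(345,215),(335,240),(315,180),(407,250),(350,168),(310,270),(380,200)])[n]
    for p in pts: print(n,p,h[p[1],p[0]])
    g=(h[...,1]<75)&r; b=g
    g=cv2.morphologyEx(g.astype(np.uint8),cv2.MORPH_OPEN,np.ones((3,3)))
    c=big(g); print(rect(ray(n,c,.030)))
    x0,y0,w,hh=(240,95,200,160) if n=="top" else (265,150,165,160)
    v=im.copy(); cv2.drawContours(v,[c[:,None]],-1,(255,0,0),1)
    cv2.imwrite(f"pics/c_{n}.png",cv2.resize(v[y0:y0+hh,x0:x0+w],None,fx=3.6,fy=3.6,interpolation=cv2.INTER_CUBIC)[:,:,::-1])
E
```

```text
top (349, 175) [ 22  60 145]
top (335, 195) [ 22  63 137]
top (289, 199) [ 22  63 145]
top (330, 120) [ 18 112 178]
top (280, 160) [ 11 162 107]
top (330, 220) [ 18 113 156]
top (390, 200) [ 18 114 147]
(array([564.1, -69. ]), array([ 91.8, 123.8]), 0.37)
side (345, 215) [ 22  61 105]
side (335, 240) [23 60 97]
side (315, 180) [ 26  56 104]
side (407, 250) [ 11 169  80]
side (350, 168) [  9 197  75]
side (310, 270) [ 20 125 124]
side (380, 200) [ 20 119 184]
(array([562.7, -79.6]), array([136.6,  94. ]), 87.65)
```

View pics/c_top.png

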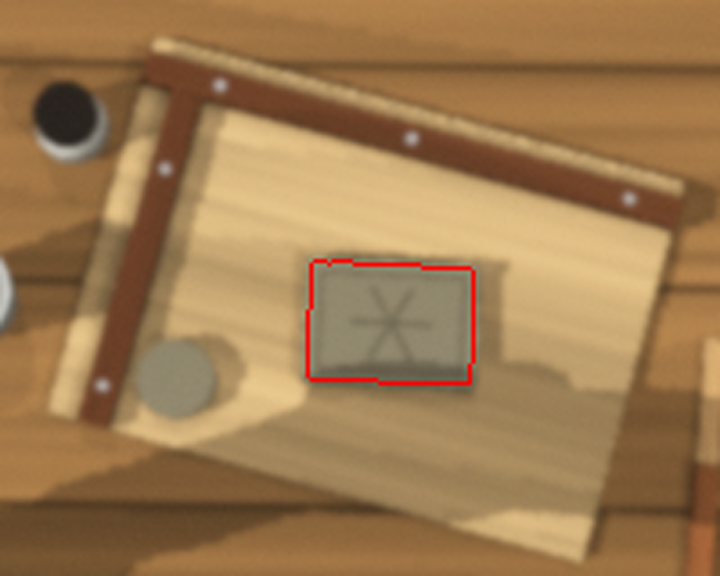

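The crop confirms it: the grey bordered tile is outlined at about (311..372, 168..201), almost square to the world. Next come the rails.

```bash
cat >> h.py <<'E'
def rails(n):
    im,h,r=masks(n); m=(h[...,0]<15)&(h[...,1]>140)&(h[...,2]<125)&r
    m=cv2.morphologyEx(m.astype(np.uint8),cv2.MORPH_OPEN,np.ones((3,3)))>0
    v,u=np.nonzero(m); P=ray(n,np.c_[u,v],.029)
    if n=="top": A=P[(u>315)&(u<420)]; B=P[(v>135)&(v<205)&(u<300)]
    else: A=P[(v>190)&(v<295)&(u>395)]; B=P[(u>305)&(u<390)&(v<180)]
    out=[]
    for Q in(A,B):
        f=cv2.fitLine(Q.astype(np.float32),cv2.DIST_HUBER,0,.01,.01).ravel(); d=f[:2]*(1 if True else 1)
        nrm=np.array([-d[1],d[0]]); w=np.std((Q-f[2:])@nrm)*12**.5
        out.append((f[2:],d,w))
    return out
E
python3 - <<'E'
from h import *
for n in("top","side"):
    (pa,da,wa),(pb,db,wb)=rails(n)
    if da[1]<0: da=-da
    if db[0]<0: db=-db
    ya=np.arctan2(-da[0],da[1]); yb=np.arctan2(db[1],db[0]); print(n,"yaws",ya,yb,"w",wa,wb)
    yw=(ya*.6+yb*.4); X=np.array([np.cos(yw),np.sin(yw)]);Y=np.array([-X[1],X[0]])
    c=X*(pa@X-.0125)+Y*(pb@Y-.0125); print("corner",c, "target",c-.0475*X-.065*Y)
# round tile
im,h,r=masks("top"); g=cv2.morphologyEx(((h[...,1]<75)&r).astype(np.uint8),cv2.MORPH_OPEN,np.ones((3,3)))
c=big(g); print("tile",np.round(ray("top",cv2.boxPoints(cv2.minAreaRect(c)),.03),4).tolist())
print(rect(ray("top",big(g,1),.03)))
E
```

```text
top yaws -0.26734135 -0.2634171 w 0.021781268510030833 0.022998096848181368
corner [0.73105377 0.07263598] target [0.668149   0.02239418]
side yaws -0.2618363 -0.27340522 w 0.025259272849205743 0.03552243018906336
corner [0.7310923  0.06181298] target [0.66815275 0.01161474]
tile [[0.5198, -0.0054], [0.6105, -0.0082], [0.6066, -0.1338], [0.5161, -0.1305]]
(array([520.2,  90.5]), array([51.2, 51.1]), 0.95)
```

Request:
move_arm(
  commands=[
    [[-0.028,-0.033,0,0,0,0,0.0854],[-0.029,-0.034,0,0,0,0,0.0854],[-0.029,-0.034,0,0,0,0,0.0854],[-0.029,-0.034,0,0,0,0,0.0854],[-0.029,-0.034,0,0,0,0,0.0854],[-0.029,-0.034,0,0,0,0,0.0854],[-0.029,-0.034,0,0,0,0,0.0854],[-0.029,-0.034,0,0,0,0,0.0854],[-0.029,-0.034,0,0,0,0,0.0854],[-0.029,-0.034,0,0,0,0,0.0854],[-0.029,-0.034,0,0,0,0,0.0854],[-0.029,-0.034,0,0,0,0,0.0854],[-0.029,-0.034,0,0,0,0,0.0854],[-0.029,-0.033,0,0,0,0,0.0854],[-0.028,-0.032,0,0,0,0,0.0854],[-0.028,-0.031,0,0,0,0,0.0854],[0,0,0,0,0,-7.4,0.0854],[0,0,0,0,0,0,0.0854]],
  ],
)

```text
t: 2.6
eef_pos: [0.4787, -0.0498, 0.2313]
tool_rot: [0.0, 0.133, 0.991, 0.0]
contact_force: [-0.8, 0.8, -0.2]
gripper_width: 0.997
grasp_force: 0.0
```

Request:
move_arm(
  commands=[
    [[0,0,0.035,0,0,0,0.0854],[0,0,0.04,0,0,0,0.0854],[0,0,0.04,0,0,0,0.0854],[0,0,0.04,0,0,0,0.0854],[0,0,0.03,0,0,0,0.0854],[0,0,0.02,0,0,0,0.0854],[0,0,0.01,0,0,0,0.0854],[0,0,0.005,0,0,0,0.0854],[0,0,0.003,0,0,0,0.0854],[0,0,0,0,0,0,0.0854]],
  ],
)

```text
t: 3.85
eef_pos: [0.479, -0.0494, 0.0087]
tool_rot: [0.0, 0.132, 0.991, 0.0]
contact_force: [-0.5, -0.4, 1.1]
gripper_width: 1.003
grasp_force: 0.0
```

```bash
python3 - <<'E'
from h import *
print(bot.get_obs()["contact_force"],bot.get_obs()["eef_pos"])
im=imaging.read_camera("side"); cv2.imwrite("pics/s1.png",cv2.resize(im[140:320,180:440],None,fx=3,fy=3)[:,:,::-1])
E
```

```text
[-0.52365406 -0.43471453  1.11294105] [ 0.47898907 -0.04936555  0.00867109]
```

View pics/s1.png

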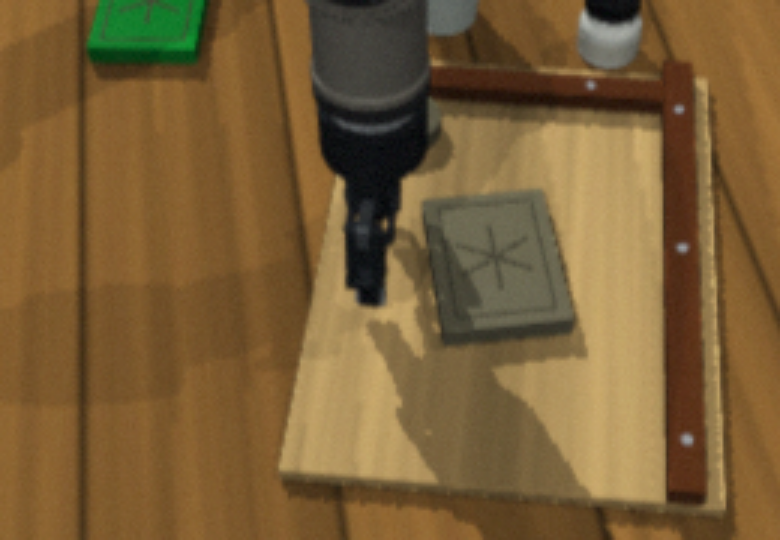

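The fingers stand low on the board, just robot-side of the tile (tip near crop pixel (370,300), tile edge near (430,260)). Next I push toward the far rail.

Request:
move_arm(
  commands=[
    [[-0.005,0,0,0,0,0,0.0854],[-0.006,0,0,0,0,0,0.0854],[-0.006,0,0,0,0,0,0.0854],[-0.006,0,0,0,0,0,0.0854],[-0.006,0,0,0,0,0,0.0854],[-0.006,0,0,0,0,0,0.0854],[-0.006,0,0,0,0,0,0.0854],[-0.006,0,0,0,0,0,0.0854],[-0.006,0,0,0,0,0,0.0854],[-0.006,0,0,0,0,0,0.0854],[-0.006,0,0,0,0,0,0.0854],[-0.006,0,0,0,0,0,0.0854],[-0.006,0,0,0,0,0,0.0854],[-0.006,0,0,0,0,0,0.0854],[-0.005,0,0,0,0,0,0.0854],[-0.003,0,0,0,0,0,0.0854],[-0.002,0,0,0,0,0,0.0854],[0,0,0,0,0,0,0.0854]],
  ],
)

```text
t: 6.15
eef_pos: [0.5687, -0.0738, 0.0083]
tool_rot: [0.0, 0.132, 0.991, -0.0]
contact_force: [-1.6, 0.1, -1.1]
gripper_width: 0.998
grasp_force: 0.5
```

```bash
python3 - <<'E'
from h import *
im=imaging.read_camera("side"); cv2.imwrite("pics/s2.png",cv2.resize(im[140:320,180:440],None,fx=3,fy=3)[:,:,::-1])
E
```

```text
(no output)
```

View pics/s2.png

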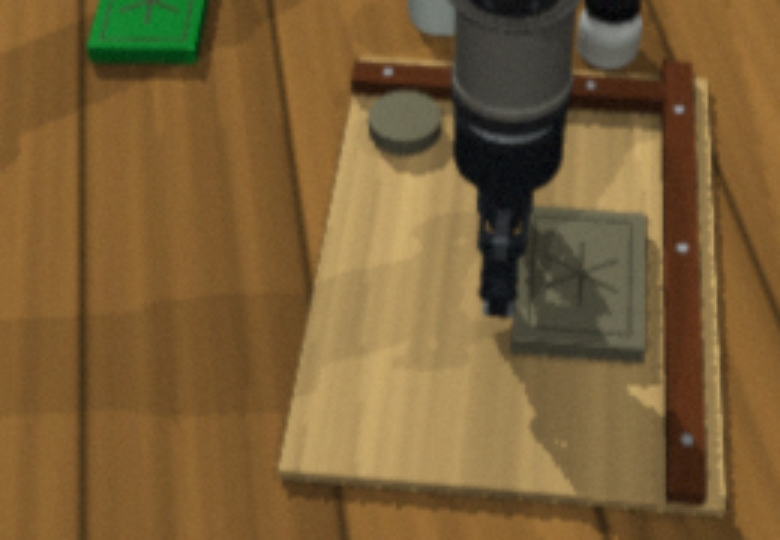

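The tile has squared up with the board: its edge is at crop x≈646 and the rail face at ≈664, so the gap is about 12 mm. I push on gently.

Request:
move_arm(
  commands=[
    [[-0.003,0,0,0,0,0,0.0854],[-0.003,0,0,0,0,0,0.0854],[-0.002,0,0,0,0,0,0.0854],[-0.001,0,0,0,0,0,0.0854],[-0.001,0,0,0,0,0,0.0854],[0,0,0,0,0,0,0.0854]],
  ],
)

```text
t: 6.95
eef_pos: [0.5782, -0.0764, 0.0083]
tool_rot: [0.0, 0.132, 0.991, 0.0]
contact_force: [-2.7, 0.9, 1.5]
gripper_width: 1.0
grasp_force: 1.3
```

Request:
move_arm(
  commands=[
    [[-0.001,0,0,0,0,0,0.0854],[-0.001,0,0,0,0,0,0.0854],[0,0,0,0,0,0,0.0854]],
  ],
)

```text
t: 7.32
eef_pos: [0.5802, -0.077, 0.0083]
tool_rot: [0.0, 0.132, 0.991, -0.0]
contact_force: [-2.5, 0.4, 1.4]
gripper_width: 0.999
grasp_force: 1.2
```

Request:
move_arm(
  commands=[
    [[-0.001,0,0,0,0,0,0.0854],[-0.001,0,0,0,0,0,0.0854],[-0.001,0,0,0,0,0,0.0854],[0,0,0,0,0,0,0.0854]],
  ],
)

```text
t: 7.82
eef_pos: [0.5829, -0.0777, 0.0083]
tool_rot: [-0.0, 0.132, 0.991, 0.0]
contact_force: [-4.0, 0.7, 2.3]
gripper_width: 1.005
grasp_force: 1.7
```

Request:
move_arm(
  commands=[
    [[-0.001,0,0,0,0,0,0.0854],[-0.001,0,0,0,0,0,0.0854],[0,0,0,0,0,0,0.0854]],
  ],
)

```text
t: 8.2
eef_pos: [0.5829, -0.0777, 0.0079]
tool_rot: [-0.002, 0.132, 0.991, 0.0]
contact_force: [-8.2, 0.8, 5.6]
gripper_width: 0.996
grasp_force: 4.2
```

Request:
move_arm(
  commands=[
    [[-0.001,0,0,0,0,0,0.0854],[0,0,0,0,0,0,0.0854],[0.01,0,0,0,0,0,0.0854],[0.015,0,0,0,0,0,0.0854],[0,0,-0.03,0,0,0,0.06],[0,0,-0.04,0,0,0,0.045],[0,0,-0.04,0,0,0,0.045],[0,0,0,0,0,0,0.045]],
  ],
)

```text
t: 9.2
eef_pos: [0.5639, -0.0721, 0.1215]
tool_rot: [0.004, 0.132, 0.991, 0.001]
contact_force: [-0.3, 0.2, -0.5]
gripper_width: 0.528
grasp_force: 0.0
```

```bash
python3 - <<'E'
from h import *
o=bot.get_obs(); print(o["q"].round(2),o["t"],o["gripper_width"])
C=np.array([.731,.0726]);X=np.array([np.cos(.265),-np.sin(.265)]);Y=np.array([-X[1],X[0]])
d=o["eef_pos"][:2]-C; print("board TCP",d@X,d@Y)
im=imaging.read_camera("side"); cv2.imwrite("pics/s3.png",cv2.resize(im[140:320,180:440],None,fx=3,fy=3)[:,:,::-1])
E
```

```text
[-0.29  0.45  0.4   1.94 -0.24  0.79  1.55] 9.2 0.5277227996539358
board TCP -0.12338050311042398 -0.1834547388769143
```

View pics/s3.png

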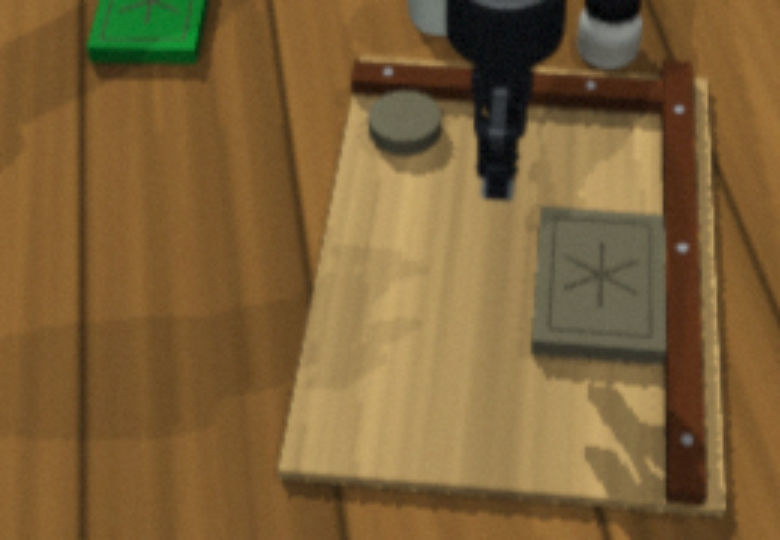

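The tile is flush with the far rail. Now I go round to its right-hand short edge and turn the tool by 90°.

Request:
move_arm(
  commands=[
    [[-0.016,-0.022,0,0,0,0,0.045],[-0.02,-0.028,0,0,0,0,0.045],[-0.02,-0.028,0,0,0,0,0.045],[-0.02,-0.029,0,0,0,0,0.045],[0,0,0,0,0,10,0.045],[0,0,0,0,0,10,0.045],[0,0,0,0,0,10,0.045],[0,0,0,0,0,10,0.045],[0,0,0,0,0,10,0.045],[0,0,0,0,0,10,0.045],[0,0,0,0,0,10,0.045],[0,0,0,0,0,10,0.045],[0,0,0,0,0,10,0.045],[0,0,0,0,0,0,0.045]],
  ],
)

```text
t: 11.0
eef_pos: [0.6062, -0.1947, 0.1167]
tool_rot: [-0.0, 0.794, 0.608, -0.001]
contact_force: [-0.4, -1.4, -1.1]
gripper_width: 0.529
grasp_force: 0.0
```

```bash
python3 - <<'E'
from h import *
from scipy.spatial.transform import Rotation as R
o=bot.get_obs(); print(o["q"].round(2),o["t"],o["gripper_width"],o["eef_pos"])
w=o["tool_rot"]; print(R.from_quat([*w[1:],w[0]]).as_matrix().round(3))
C=np.array([.731,.0726]);X=np.array([np.cos(.265),-np.sin(.265)]);Y=np.array([-X[1],X[0]])
d=o["eef_pos"][:2]-C; print("board TCP",d@X,d@Y)
p=ray("side",[(180+535/3,140+346/3),(180+664/3,140+348/3),(180+540/3,140+209/3)],.03)-C; print("tile corners board",p@X,p@Y)
E
```

```text
[-0.33  0.68  0.8   1.79 -0.59  0.94  0.45] 11.0 0.5286419115456606 [ 0.60616561 -0.19473475  0.11672068]
[[ 0.26   0.966 -0.002]
 [ 0.966 -0.26  -0.001]
 [-0.001 -0.002 -1.   ]]
board TCP -0.05045928076511178 -0.2906980461043663
tile corners board [-0.08825724  0.0021097  -0.09132525] [-0.26542066 -0.25806444 -0.1349839 ]
```

Request:
move_arm(
  commands=[
    [[0,0.003,0.02,0,0,0,0.045],[0,0,0.03,0,0,0,0.045],[0,0,0.025,0,0,0,0.045],[0,0,0.015,0,0,0,0.045],[0,0,0.007,0,0,0,0.045],[0,0,0.004,0,0,0,0.045],[0,0,0,0,0,0,0.045]],
  ],
)

```text
t: 11.88
eef_pos: [0.6102, -0.196, 0.0176]
tool_rot: [0.0, 0.794, 0.608, 0.0]
contact_force: [0.4, -0.6, 0.2]
gripper_width: 0.53
grasp_force: 0.0
```

```bash
python3 - <<'E'
from h import *
im=imaging.read_camera("side"); cv2.imwrite("pics/s4.png",cv2.resize(im[140:320,180:440],None,fx=3,fy=3)[:,:,::-1])
E
```

```text
(no output)
```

View pics/s4.png

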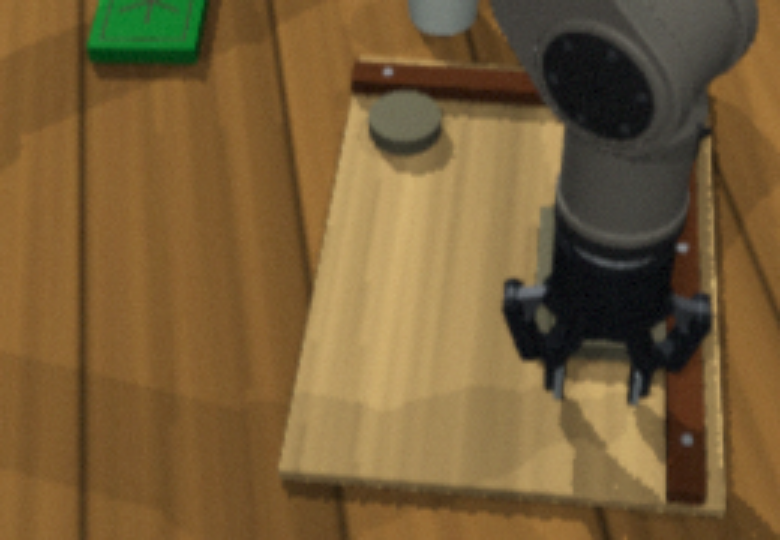

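The fingers are just beyond the tile's right short edge (tips at crop (555,395) and (637,400)), clear of the rail. Now I push toward the side rail.

Request:
move_arm(
  commands=[
    [[0,0,0.003,0,0,0,0.045],[0.005,0,0,0,0,0,0.045],[0.007,0,0,0,0,0,0.045],[0.007,0,0,0,0,0,0.045],[0.007,0,0,0,0,0,0.045],[0.007,0,0,0,0,0,0.045],[0.007,0,0,0,0,0,0.045],[0.007,0,0,0,0,0,0.045],[0.007,0,0,0,0,0,0.045],[0.007,0,0,0,0,0,0.045],[0.007,0,0,0,0,0,0.045],[0.007,0,0,0,0,0,0.045],[0.007,0,0,0,0,0,0.045],[0.007,0,0,0,0,0,0.045],[0.007,0,0,0,0,0,0.045],[0.007,0,0,0,0,0,0.045],[0.007,0,0,0,0,0,0.045],[0.007,0,0,0,0,0,0.045],[0.004,0,0,0,0,0,0.045],[0,0,0,0,0,0,0.045]],
  ],
)

```text
t: 14.42
eef_pos: [0.642, -0.078, 0.0142]
tool_rot: [-0.0, 0.794, 0.608, 0.0]
contact_force: [-0.8, -1.0, 0.1]
gripper_width: 0.526
grasp_force: 0.1
```

Request:
move_arm(
  commands=[
    [[0.004,0,0,0,0,0,0.045],[0.004,0,0,0,0,0,0.045],[0.003,0,0,0,0,0,0.045],[0.002,0,0,0,0,0,0.045],[0.001,0,0,0,0,0,0.045],[0.001,0,0,0,0,0,0.045],[0,0,0,0,0,0,0.045]],
  ],
)

```text
t: 15.3
eef_pos: [0.6455, -0.0643, 0.0143]
tool_rot: [-0.0, 0.794, 0.608, 0.0]
contact_force: [-1.4, -1.4, -1.2]
gripper_width: 0.524
grasp_force: 0.9
```

Request:
move_arm(
  commands=[
    [[0.002,0,0,0,0,0,0.045],[0.002,0,0,0,0,0,0.045],[0.002,0,0,0,0,0,0.045],[0.001,0,0,0,0,0,0.045],[0.001,0,0,0,0,0,0.045],[0.001,0,0,0,0,0,0.045],[0,0,0,0,0,0,0.045]],
  ],
)

```text
t: 16.18
eef_pos: [0.6479, -0.0556, 0.0143]
tool_rot: [-0.0, 0.794, 0.608, 0.0]
contact_force: [-1.6, -1.9, -0.3]
gripper_width: 0.526
grasp_force: 0.7
```

Request:
move_arm(
  commands=[
    [[0.001,0,0,0,0,0,0.045],[0.001,0,0,0,0,0,0.045],[0.001,0,0,0,0,0,0.045],[0,0,0,0,0,0,0.045]],
  ],
)

```text
t: 16.68
eef_pos: [0.6487, -0.0528, 0.0143]
tool_rot: [-0.0, 0.794, 0.608, 0.0]
contact_force: [-0.8, -1.3, -2.2]
gripper_width: 0.53
grasp_force: 0.7
```

Request:
move_arm(
  commands=[
    [[0.001,0,0,0,0,0,0.045],[0.001,0,0,0,0,0,0.045],[0,0,0,0,0,0,0.045]],
  ],
)

```text
t: 17.05
eef_pos: [0.649, -0.0517, 0.0143]
tool_rot: [0.0, 0.794, 0.607, -0.0]
contact_force: [-2.4, -3.7, -0.7]
gripper_width: 0.53
grasp_force: 1.9
```

Contact is starting, with the motion lagging and the force rising.

Request:
move_arm(
  commands=[
    [[0.001,0,0,0,0,0,0.045],[0.001,0,0,0,0,0,0.045],[0,0,0,0,0,0,0.045]],
  ],
)

```text
t: 17.42
eef_pos: [0.649, -0.0517, 0.0143]
tool_rot: [0.001, 0.795, 0.607, -0.001]
contact_force: [-3.3, -7.6, -1.6]
gripper_width: 0.526
grasp_force: 3.8
```

Request:
move_arm(
  commands=[
    [[0.001,0,0,0,0,0,0.045],[0.001,0,0,0,0,0,0.045],[0,0,0,0,0,0,0.045]],
  ],
)

```text
t: 17.8
eef_pos: [0.649, -0.0516, 0.0144]
tool_rot: [0.002, 0.795, 0.607, -0.002]
contact_force: [-3.7, -9.7, -0.8]
gripper_width: 0.528
grasp_force: 5.6
```

Request:
move_arm(
  commands=[
    [[-0.005,0,0,0,0,0,0.045],[-0.015,0,0,0,0,0,0.045],[-0.02,0,0,0,0,0,0.045],[0,0,-0.04,0,0,0,0.045],[0,0,-0.05,0,0,0,0.045],[0,0,-0.05,0,0,0,0.045],[-0.04,-0.03,-0.02,0,0,0,0.045],[-0.04,-0.04,0,0,0,0,0.045],[-0.04,-0.04,0,0,0,0,0.045],[-0.04,-0.02,0,0,0,0,0.045],[0,0,0,0,0,0,0.045]],
  ],
)

```text
t: 19.18
eef_pos: [0.4691, -0.2098, 0.1748]
tool_rot: [-0.0, 0.797, 0.605, 0.001]
contact_force: [0.2, -0.6, 0.1]
gripper_width: 0.525
grasp_force: 0.0
```

```bash
python3 - <<'E'
from h import *
s=imaging.read_camera("side"); t=imaging.read_camera("top")
a=cv2.resize(s[150:260,290:430],(560,440),interpolation=cv2.INTER_CUBIC)
b=cv2.resize(t[100:165,250:370],(554,300),interpolation=cv2.INTER_CUBIC)
cv2.imwrite("pics/f_s.png",a[:,:,::-1]); cv2.imwrite("pics/f_t.png",b[:,:,::-1])
E
```

```text
(no output)
```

View pics/f_s.png

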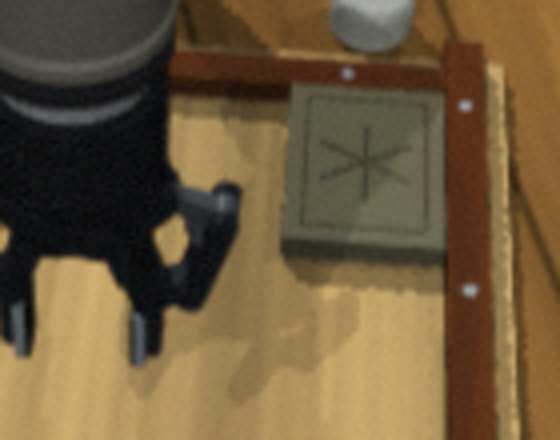

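View pics/f_t.png

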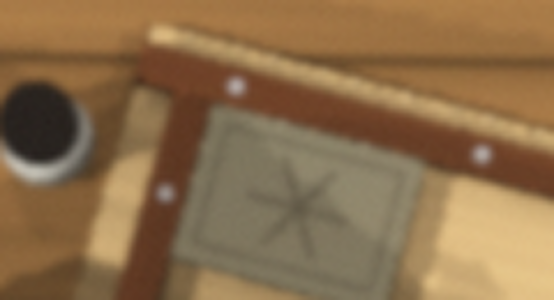

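Both views show the tile seated in the corner: its top edge lies along the side rail and its right edge along the far rail. I'll finish with a gentle press of the shut fingers toward the far rail.

Request:
move_arm(
  commands=[
    [[0.025,0.004,0,0,0,0,0],[0.04,0.007,0,0,0,0,0],[0.04,0.008,0,0,0,0,0],[0.04,0.008,0,0,0,0,0],[0.04,0.008,0,0,0,0,0],[0.04,0.007,0,0,0,0,0],[0.03,0.005,0,0,0,0,0],[0.014,0.002,0,0,0,0,0],[0,0,0.03,0,0,0,0],[0,0,0.04,0,0,0,0],[0,0,0.04,0,0,0,0],[0,0,0.025,0,0,0,0],[0,0,0.012,0,0,0,0],[0,0,0.006,0,0,0,0],[0,0,0,0,0,0,0]],
  ],
)

```text
t: 21.15
eef_pos: [0.5905, 0.0404, 0.0217]
tool_rot: [0.0, 0.794, 0.608, 0.0]
contact_force: [-0.7, 0.5, -0.5]
gripper_width: -0.002
grasp_force: 0.0
```

```bash
python3 - <<'E'
from h import *
o=bot.get_obs()
C=np.array([.731,.0726]);X=np.array([np.cos(.265),-np.sin(.265)]);Y=np.array([-X[1],X[0]])
d=o["eef_pos"][:2]-C; print("board TCP",d@X,d@Y)
E
```

```text
board TCP -0.1272036343981783 -0.06787506033897303
```

Request:
move_arm(
  commands=[
    [[0,0.004,0.002,0,0,0,0],[0,0.004,0,0,0,0,0],[0,0.002,0,0,0,0,0],[0,0.002,0,0,0,0,0],[0,0.001,0,0,0,0,0],[0,0.001,0,0,0,0,0],[0,0,0,0,0,0,0]],
  ],
)

```text
t: 22.02
eef_pos: [0.6036, 0.0369, 0.0193]
tool_rot: [-0.0, 0.794, 0.608, 0.0]
contact_force: [0.4, 0.6, -0.1]
gripper_width: -0.001
grasp_force: 0.0
```

Request:
move_arm(
  commands=[
    [[0,0.001,0,0,0,0,0],[0,0.001,0,0,0,0,0],[0,0.001,0,0,0,0,0],[0,0,0,0,0,0,0]],
  ],
)

```text
t: 22.52
eef_pos: [0.6066, 0.0361, 0.0193]
tool_rot: [0.0, 0.794, 0.608, 0.0]
contact_force: [0.6, -0.6, 0.5]
gripper_width: -0.002
grasp_force: 0.0
```

Request:
move_arm(
  commands=[
    [[0,0.001,0,0,0,0,0],[0,0.001,0,0,0,0,0],[0,0,0,0,0,0,0]],
  ],
)

```text
t: 22.9
eef_pos: [0.6085, 0.0356, 0.0193]
tool_rot: [0.0, 0.794, 0.608, 0.0]
contact_force: [-0.1, -0.8, 0.7]
gripper_width: 0.001
grasp_force: 0.0
```

Request:
move_arm(
  commands=[
    [[0,0.001,0,0,0,0,0],[0,0.001,0,0,0,0,0],[0,0.001,0,0,0,0,0],[0,0,0,0,0,0,0]],
  ],
)

```text
t: 23.4
eef_pos: [0.6109, 0.0349, 0.0192]
tool_rot: [-0.0, 0.794, 0.608, -0.0]
contact_force: [-2.4, 0.5, 1.2]
gripper_width: -0.001
grasp_force: 1.0
```

Request:
move_arm(
  commands=[
    [[0,0.001,0,0,0,0,0],[0,0.001,0,0,0,0,0],[0,0,0,0,0,0,0]],
  ],
)

```text
t: 23.78
eef_pos: [0.6112, 0.0348, 0.019]
tool_rot: [-0.002, 0.794, 0.608, -0.001]
contact_force: [-7.6, 1.8, 6.4]
gripper_width: -0.002
grasp_force: 4.7
```

The tile is seated firmly, so I withdraw and look.

Request:
move_arm(
  commands=[
    [[0,-0.004,0,0,0,0,0],[0,-0.012,0,0,0,0,0],[0,0,-0.03,0,0,0,0],[0,0,-0.05,0,0,0,0],[0,0,-0.05,0,0,0,0],[0,0,-0.05,0,0,0,0],[-0.04,-0.02,-0.02,0,0,0,0],[-0.05,-0.02,0,0,0,0,0],[-0.05,-0.02,0,0,0,0,0],[-0.05,-0.02,0,0,0,0,0],[-0.03,-0.01,0,0,0,0,0],[0,0,0,0,0,0,0],[0,0,0,0,0,0,0]],
  ],
)

```text
t: 25.4
eef_pos: [0.4537, -0.1496, 0.2192]
tool_rot: [-0.0, 0.794, 0.608, 0.0]
contact_force: [-0.1, 0.7, -0.9]
gripper_width: 0.002
grasp_force: 0.0
```

```bash
python3 - <<'E'
from h import *
s=imaging.read_camera("side"); t=imaging.read_camera("top")
a=cv2.resize(s[130:330,200:440],(480,400)); b=cv2.resize(t[90:265,200:460],(480,323))
a=np.vstack([a]); c=np.zeros((560,800,3),np.uint8); a=cv2.resize(s[140:260,280:430],(400,320)); b=cv2.resize(t[90:265,200:460],(400,269))
c[:320,:400]=a; c[:269,400:]=b; cv2.imwrite("pics/end.png",c[:330,:,::-1])
E
```

```text
(no output)
```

View pics/end.png

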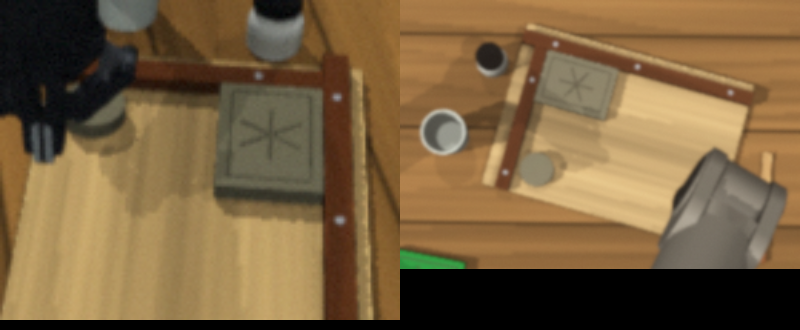

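The tile sits in the corner flush on both rails (side crop (220..325, 85..195)), the round tile, cup and jar are unmoved, and the arm is clear and high.

```bash
python3 -c "
from station import bot
print(bot.hand_in())"
```

```text
the job is handed in; nothing more can be done
None
```

The rectangular tile is in the inside corner, flush against both rails as far as the final images and contact forces show; the arm is clear and the job was handed in at about 25.5 s, with no verdict returned.

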